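# Lift the dip basket off its drain stand with the lifting hook

## Task

The freshly oiled drawer knobs have drained: take the lifting hook from its bracket, hook it under the basket's bail, raise the basket straight up off the stand without letting it swing or drag the stand along, and set it down gently, standing flat in the drying tray with all four knobs still in it. Then unhook and hang the hook back in its bracket. The basket is wet with oil, so touch it only with the hook, and leave the other things on the bench where they are.

Things in the scene. Friction and masses are not known exactly. Their poses are not given: they have to be found in the camera images.
- basket: Open wire basket with four knobs in it, 116 (x) x 106 (y) mm, rim 66 mm up, hanging in the stand; 0.4 to 0.55 kg loaded. Origin: centre of its underside, z up. Its trunnions lie along y, its bail stands in the plane x = 0. It swings freely about the trunnions, and about the bail when on the hook. Wet with oil: only the hook may touch it.
- bail (a point): Middle of the axis of the basket's bail: a rigid wire arch whose top is a straight bar along the basket's y, 60 mm long, 6 mm thick, its axis 116 mm above the basket's origin. The space between this bar and the rim is open on both x sides. Axes as the basket's.
- trunnion (a point): Middle of the trunnion axis, 56 mm above the basket's origin. On each y side a pin of diameter 8 mm runs out from the basket's wall to a brass head (diameter 16, from 79 to 83 mm off the middle), outside the stand's cheek with 3 mm of play. Axes as the basket's.
- hook: Lifting hook, 0.16 kg, hanging upright in the bracket. Origin: under the middle of its J, at the bottom; z up. The J is a strip 30 mm wide (along y) bent to a V trough, the lip on the +x side (pointing away from the robot at the start), the shank on the -x side, 18 mm between them. The shank stands straight to 50 mm and is bent back over the trough at 66 mm, so the load hangs under the handle.
- hook_seat (a point): Where the axis of a 6 mm bar lies when seated in the hook's trough: 8 mm above the hook's origin. The lip's top is 10 mm above this point, so the lip passes under a bar lying 14 mm or more above it. Axes as the hook's.
- hook_grip (a point): Point to hold on the hook's handle, 130 mm above its origin. The handle is square wood, 24 x 24 mm, from 96 to 156 mm above the origin, faces along x and y; below it a round collar, diameter 34, from 92 to 96 mm, then an 8 mm rod. Axes as the hook's.
- stand: Dip-and-drain stand, 2.8 kg, loose on the bench. Steel foot 170 (x) x 180 (y) mm; two green cheeks 44 mm wide in x, at 68 to 76 mm on either y side, 112 mm high. Origin: centre of its underside. The hanging basket's origin is 38 mm above it, axes alike. The raised basket can leave between the cheeks along x, either way.
- saddle (a point): Middle between the stand's two saddles, 94 mm above its origin, where the trunnion axis rests. Each saddle is an open-topped slot in a cheek, 11 mm wide and 22 mm deep under the cheek's top: raised by more than 22 mm the pins are free. Axes as the stand's.
- bracket: Hook bracket, fixed: wooden foot 80 x 80 mm, post 116 mm high at +x, and a dark steel fork, top 122 mm up. Origin: on the bench under the seat, where the hook's axis hangs.
- fork (a point): Seat of the bracket's fork, 122 mm above the bracket's origin. The hook's collar rests here, its rod in a 16 mm slot open to -x (towards the robot); about 4 mm of play. Upturned tips 5 mm high stand 22 mm in front: raise the hook over them, then draw it out to -x. The hung hook's origin is 92 mm under this point. Axes as the bracket's.
- tray: Low aluminium drying tray, fixed, 206 (x) x 196 (y) mm outside, walls 3 mm, rim 16 mm high, floor 4 mm above the bench, lined with brown card. Origin: centre of its underside.
- knob0: One of four turned wooden drawer knobs, diameter 32, 29 mm high, loose in the basket. Origin: middle of its foot.
- knob1: One of four turned wooden drawer knobs, diameter 32, 29 mm high, loose in the basket. Origin: middle of its foot.
- knob2: One of four turned wooden drawer knobs, diameter 32, 29 mm high, loose in the basket. Origin: middle of its foot.
- knob3: One of four turned wooden drawer knobs, diameter 32, 29 mm high, loose in the basket. Origin: middle of its foot.
- oil_tin: Bystander: grey and yellow oil tin, 55 x 90 x 146, standing. Origin: on its underside.
- plane: Bystander: steel block plane, 160 x 45 x 50, lying on its sole. Origin: on its underside.
- square: Bystander: try square lying flat, dark wood stock 80 long and 16 high along its y, steel blade 110 along its x. Origin: on its underside.
- mallet: Bystander: wooden mallet lying, 270 long along its x, head 60 x 130 x 60. Origin: on its underside.
- brush_jar: Bystander: steel jar, diameter 72, 85 high, with brushes standing in it (about 160 high in all). Origin: on its underside.
- offcut: Bystander: pale board offcut, 90 x 120 x 28. Origin: on its underside.
Not all that is in view belongs to the job. Leave any orange look-alike of the hook alone.

How it is judged:
By the outcome, as a careful person would: the job done as asked, in the order asked, and still so for the second after the job is handed in, with the robot touching nothing.
It also fails if it takes over 72 s, if anything falls off the work surface, if the arm or the gripper's body presses on something with over 40 N, if the wrist force passes 120 N, or if a joint passes its speed limit or range.

## Robot

A 6-joint arm with a two-finger parallel gripper is mounted at the origin on the work surface. World frame = base frame: x ahead of the robot, y to its left, z up, the work surface at z = 0. Lengths are in m, angles in rad, forces in N, time in s.
With the tool pointing down it reaches from about 0.425 to 0.95 m from the base axis. Payload 3.5 kg.
Tool frame: the origin (TCP) lies on the centre line of the jaws, within the pads' length; the fingertips stand ahead of it and the grasp point (between the pads) lies 11 mm behind it (tips_ahead is the z of the fingertips in the tool frame, in m); z points along the fingers, y is the direction in which the jaws open and shut (so a half turn about z gives the same grasp; the last joint's range is limited). The gripper opens to 85 mm and grips with 20 to 120 N. Pads are 22 mm wide; open, the fingers measure 114 mm over their backs; the gripper's body (76 mm by 85 mm) begins 54 mm behind the grasp point. The pads swing forward as they close: fully open they stand 13 mm farther back than shut.
Start: joints at [-1.456, 0.286, 1.577, -0, 1.279, -0.15], TCP at [0.177, -0.651, 0.239] pointing down, gripper open.
Joint ranges: [-2.77, 2.77], [-0.9, 2.22], [0.21, 2.48], [-1.53, 4.67], [0.24, 2.81], [-2.84, 2.84]. Speed limits (rad/s): [2.79, 2.79, 3.14, 3.14, 3.14, 3.14].

## Interface

Orientations are given as a unit quaternion [x, y, z, w].
In Python, from plant import * gives the robot as it stands. The module is installed in compiled form; this text tells all that it offers.
- The arm moves only by the tool move_arm, never from a script. Its arguments are lists of equal length, an entry for each row: "linear": the shift along the world's x, y, z in m, a list of three; "twist": the turn, a rotation vector about the world's x, y, z in degrees, a list of three. A call has 1 to 20 rows; each row shifts and turns the pose as measured when the row begins; what a row does not reach is not made up. A row lasts 1/12 s, in which the tool goes at most 41.7 mm and 7.16 degrees, less where a joint would pass 70% of its speed; a pose out of reach is approached as far as the arm can. A call is refused whole if a number of a shift passes 0.0417 or a number of a turn 7.16, either way. A call with a gripper value outside its range is refused whole. "grip" is the opening, from 0 (shut) to 1 (fully open), set as the call begins (left out, the last holds). The fingers move at their own pace and stop on an object; "force" is the grip in N (left out, the last holds). Time passes only in rows, so rows that do not move let the fingers close. It gives the time, the measured TCP pose, the force and the opening at its end, in the units of the state.
- get_state(): the state, without advancing time (a new reading comes with each control period).
- read_camera(name): name is "scene" or "top"; returns a dict with "img" (420x560x3 uint8, blue, green, red), "depth" (420x560 float32, m along the optical axis (not along the pixel's ray), 0 where there is no reading), "fx", "fy", "cx", "cy" (pixels), "rvec" (rotation vector, rad) and "tvec" (3), from world to camera coordinates, as OpenCV has them. Camera axes: x right, y down, z forward; pixel columns grow to the right and rows downward; lengths in m; the calibration is good to about 2 mm. A picture is of the moment at which its call begins.
- sign_off(): hands the job in, once; it reports no verdict.
The state is a dict: "time": time; "qpos": joint angles; "dq": joint speeds; "joint_efforts": joint torques, N m; "eef_pos": TCP position; "tcp_rot": TCP orientation; "contact_force": force on the tool from outside, world axes, zero at the start; "wrist_torque": the same for the moment, N m; "opening": opening from 0.0 (shut) to 1.0 (fully open).
Only numpy, scipy, OpenCV 4.12 (cv2) and the standard library are available. Lean on these libraries where they do the work, as an engineer would, in place of code of your own. Each camera call takes 0.05 s, during which the arm holds its last target.

## Working session

There is one attempt and no reset: what is moved stays moved. The work goes in short steps, Python scripts to look and compute and a tool call to move; the robot and the scene stay as the last step left them, time stands still between calls to the robot, and variables do not carry over. Pictures are saved under pics/ and viewed, and the job is handed in when it is done.

Besides the shell and the picture viewer there is one more tool, called after "Call:" by a JSON object that holds its "op" and its "data". move_arm: Moves the arm, as the interface text tells. Its arguments: {"type":"object","properties":{"linear":{"type":"array","items":{"type":"array","items":{"type":"number"}}},"twist":{"type":"array","items":{"type":"array","items":{"type":"number"}}},"grip":{"type":"number"},"force":{"type":"number"}},"required":["linear","twist"]}

```bash
mkdir -p pics; cat > h.py <<'E'
import numpy as np, cv2
from plant import *
def cam(n):
    c=read_camera(n); R,_=cv2.Rodrigues(np.array(c["rvec"],float)); c["R"]=R; c["t"]=np.array(c["tvec"],float).reshape(3); return c
def cloud(c):
    d=c["depth"]; v,u=np.indices(d.shape); P=np.stack([(u-c["cx"])/c["fx"]*d,(v-c["cy"])/c["fy"]*d,d],-1)
    return (P-c["t"])@c["R"]
def crop(c,u0,v0,u1,v1,s,name):
    cv2.imwrite("pics/"+name,cv2.resize(c["img"][v0:v1,u0:u1],None,fx=s,fy=s,interpolation=cv2.INTER_CUBIC))
E
python3 - <<'E'
from h import *
for n in("scene","top"):
    c=cam(n); cv2.imwrite(f"pics/{n}0.png",c["img"]); print(n,c["fx"],c["cx"],c["cy"],-c["R"].T@c["t"]); np.savez(f"{n}0.npz",img=c["img"],P=cloud(c),R=c["R"],t=c["t"],k=[c["fx"],c["fy"],c["cx"],c["cy"]])
print(get_state())
E
```

```text
scene 540.205494607783 278.877897913236 209.44900580888668 [1.21108991 0.48340114 1.51670038]
top 475.9169447668965 283.2110954601353 213.31795669309844 [0.38582539 0.01032206 1.58664888]
{'time': 0.1, 'qpos': array([-1.45603968e+00,  2.87124431e-01,  1.57802770e+00, -3.22507442e-05,
        1.27860577e+00, -1.50016731e-01]), 'dq': array([ 0.00019035, -0.00107465, -0.00470148,  0.00045718,  0.00182367,
       -0.00102026]), 'joint_efforts': array([ 6.34056923e-04, -4.07296371e+01, -2.93697882e+01, -1.57340519e-04,
        3.41922845e-03,  5.98226194e-06]), 'eef_pos': array([ 0.17658461, -0.65089428,  0.23805548]), 'tcp_rot': array([ 9.91248477e-01,  1.32004863e-01,  3.65123620e-06, -1.08272684e-03]), 'contact_force': array([-0.58584781, -0.78530267,  0.39574652]), 'wrist_torque': array([ 0.01639608, -0.00509272,  0.0092421 ]), 'opening': 1.0005276873922486}
```

View pics/scene0.png

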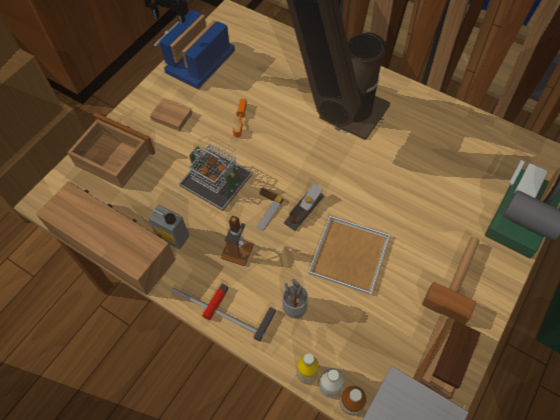

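View pics/top0.png

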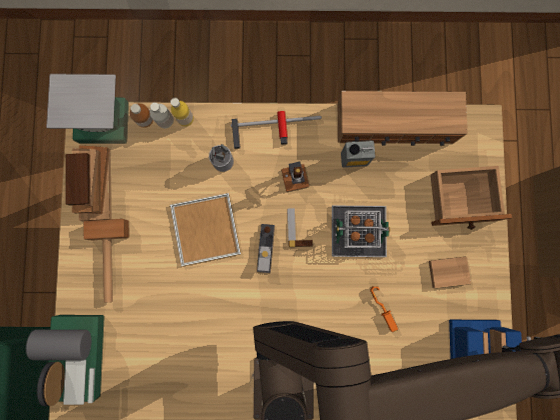

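The bracket with the hook is at top-view pixel (295,178), the stand with the basket at (360,231) and the tray at (205,229). The plane and square lie between them, and the orange look-alike is at (383,308). Next I'll look at enlarged crops.

```bash
python3 - <<'E'
from h import *
for n,b,s in(("top",(265,150,405,265),5.5),("top",(160,185,280,280),6),("scene",(170,140,270,270),4.5)):
    z=np.load(n+"0.npz"); u0,v0,u1,v1=b
    cv2.imwrite(f"pics/c_{n}{u0}.png",cv2.resize(z["img"][v0:v1,u0:u1],None,fx=s,fy=s,interpolation=cv2.INTER_CUBIC))
E
```

```text
(no output)
```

View pics/c_top265.png

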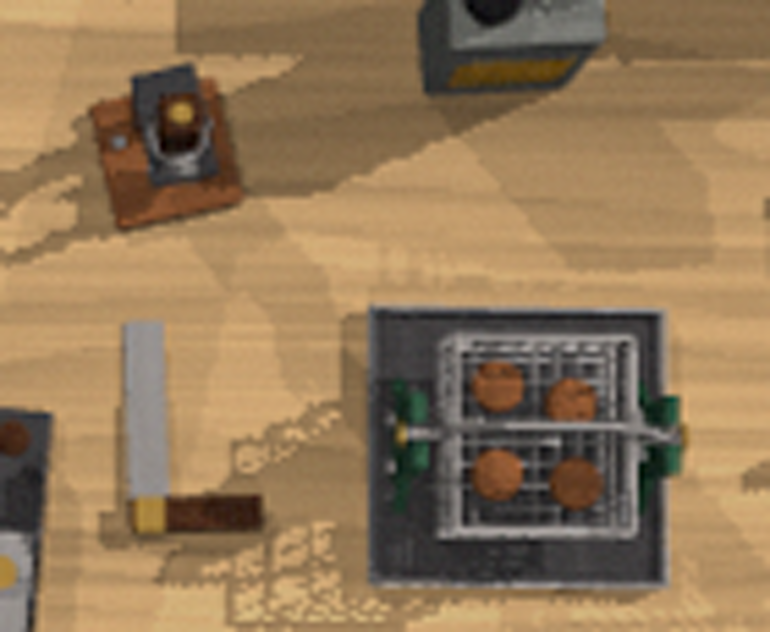

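View pics/c_top160.png

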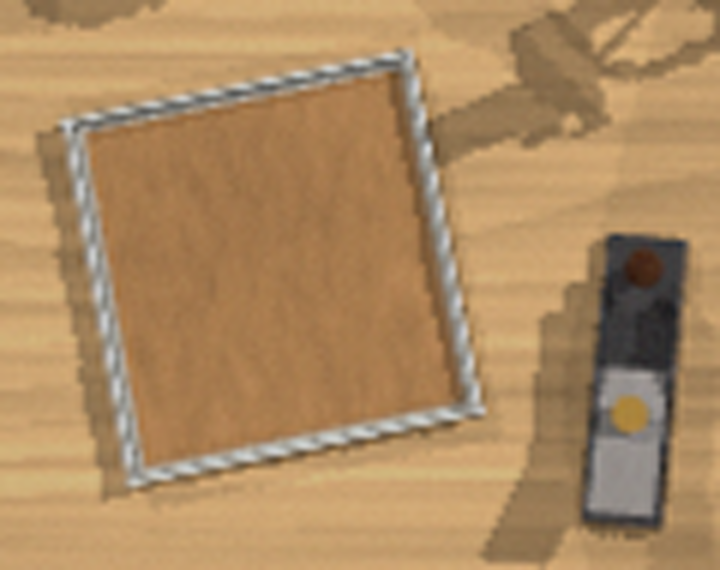

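View pics/c_scene170.png

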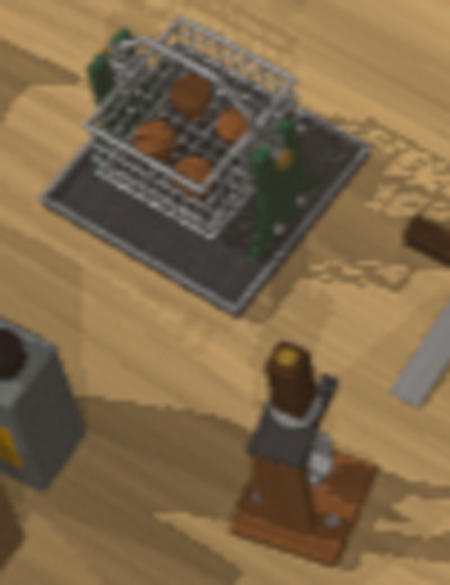

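```bash
cat >> h.py <<'E'
def pix(n,u,v,z,f="0"):
    q=np.load(n+f+".npz"); fx,fy,cx,cy=q["k"]; R,t=q["R"],q["t"]
    o=-R.T@t; d=R.T@np.array([(u-cx)/fx,(v-cy)/fy,1]); return o+d*(z-o[2])/d[2]
E
python3 - <<'E'
from h import *
np.set_printoptions(precision=4,suppress=True)
z=np.load("top0.npz"); P=z["P"]
def T(x,y,h,s=5.5,o=(265,150)): return pix("top",x/s+o[0]-.0,y/s+o[1],h)
print("bench z",P[290,200],P[260,330])
def rep(name,c,h,**k):
    Q=np.array([T(x,y,h,**k) for x,y in c]); print(name,Q[:,:2].tolist(),"ctr",Q.mean(0)); 
    for i in range(4):
        d=Q[(i+1)%4]-Q[i]; print("  len",np.linalg.norm(d),"ang",np.degrees(np.arctan2(d[1],d[0])))
print("foot z",P[250,337],P[215,340])
rep("stand",[(370,308),(665,310),(667,584),(370,584)],P[250,337][2])
rep("bracket",[(92,105),(118,228),(242,200),(218,80)],.012)
rep("tray",[(63,122),(405,53),(483,410),(132,485)],.016,s=6,o=(160,185))
rep("basket rim",[(440,335),(636,335),(636,537),(440,537)],.104)
print("handle top",T(181,110,.186), "bail mid",T(530,429,.154),"heads",T(403,434,.094),T(683,435,.094))
# depth clouds
m=(P[...,2]>.165)&(P[...,2]<.21); v,u=np.nonzero(m); s=(u>270)&(u<320)&(v>150)&(v<200); Q=P[v[s],u[s]]; print("handle top pts",len(Q),Q.mean(0),Q.min(0),Q.max(0))
m=(P[...,2]>.14)&(P[...,2]<.17); v,u=np.nonzero(m); s=(u>330)&(u<395)&(v>205)&(v<260); Q=P[v[s],u[s]]; print("bail pts",len(Q),Q.mean(0),Q.min(0),Q.max(0))
m=(P[...,2]>.006)&(P[...,2]<.025); v,u=np.nonzero(m); s=(u>160)&(u<250)&(v>185)&(v<280); Q=P[v[s],u[s],:2].astype(np.float32); print("tray",cv2.minAreaRect(Q))
E
```

```text
bench z [ 0.3089  0.2757 -0.0048] [ 0.4095 -0.1541 -0.0014]
foot z [ 0.4427 -0.1773  0.0017] [ 0.5593 -0.1877  0.0065]
stand [[0.5900740120504531, -0.16256842567972735], [0.5898208025802123, -0.34294629523488107], [0.4229965773064216, -0.34090361464299673], [0.4221308503284176, -0.16141743546941184]] ctr [ 0.5063 -0.252   0.0017]
  len 0.1803780472792958 ang -90.08043017962086
  len 0.16683673061469687 ang 179.29847641670094
  len 0.179488267019136 ang 90.27635619421737
  len 0.16794710580316055 ang -0.39266766304243583
bracket [[0.7130246764813825, 0.007875302654263387], [0.6369943570820419, -0.008331145647797394], [0.6546803472628258, -0.08384065592171412], [0.7290539742135713, -0.06923533217846284]] ctr [ 0.6834 -0.0384  0.012 ]
  len 0.07773839742709591 ang -167.9670499980255
  len 0.07755308111533364 ang -76.81769815642726
  len 0.07579414137948821 ang 11.110235515290771
  len 0.0787590527501011 ang 101.74306467053009
tray [[0.5875449756649135, 0.37686103681806954], [0.62723119543001, 0.18826704319042198], [0.429678558469831, 0.14202748983534375], [0.38792233027441286, 0.3330018
[... 372 characters left out ...]
, [0.4464739388863647, -0.19014634034587036]] ctr [ 0.5043 -0.2465  0.104 ]
  len 0.11200473780953242 ang -89.69247900601975
  len 0.11517083408991252 ang 178.95444818080253
  len 0.11103679279481965 ang 90.28218796867502
  len 0.11510295480476447 ang -0.5644299334958897
handle top [ 0.6744 -0.0403  0.186 ] bail mid [ 0.5039 -0.2335  0.154 ] heads [ 0.5056 -0.1709  0.094 ] [ 0.5059 -0.3313  0.094 ]
handle top pts 69 [ 0.6716 -0.0393  0.1836] [ 0.6601 -0.0504  0.1672] [ 0.6842 -0.0285  0.1918]
bail pts 60 [ 0.5055 -0.2474  0.154 ] [ 0.5034 -0.2948  0.1406] [ 0.5079 -0.2011  0.1605]
tray ((0.5000396966934204, 0.26166069507598877), (0.30963772535324097, 0.2934384346008301), 0.33309680223464966)
```

```bash
python3 - <<'E'
from h import *
import plant
np.set_printoptions(precision=4,suppress=True)
print([a for a in dir(plant) if not a.startswith('_')], getattr(plant,'tips_ahead',None))
S=lambda x,y,h: pix("scene",x/4.5+170,y/4.5+140,h)
print("handle top",S(287,354,.187)); print("heads",S(284,158,.094),S(122,38,.094))
print("stand corners",[S(*c,.004)[:2] for c in((43,200),(237,312),(370,150))])
P=np.load("scene0.npz")["P"]
m=(P[...,2]>.145)&(P[...,2]<.17); v,u=np.nonzero(m); s=(u>180)&(u<245)&(v>140)&(v<190); Q=P[v[s],u[s]]; print("bail",len(Q),Q.mean(0),Q.min(0),Q.max(0))
m=(P[...,2]>.175)&(P[...,2]<.2); v,u=np.nonzero(m); s=(u>215)&(u<250)&(v>205)&(v<250); Q=P[v[s],u[s]]; print("handle",len(Q),Q.mean(0),Q.min(0),Q.max(0))
E
```

```text
['Unreachable', 'get_state', 'read_camera', 'sign_off', 'tips_ahead'] 0.008
handle top [ 0.6695 -0.0398  0.187 ]
heads [ 0.5038 -0.1689  0.094 ] [ 0.4812 -0.3287  0.094 ]
stand corners [array([ 0.5849, -0.34  ]), array([ 0.5859, -0.1622]), array([ 0.4189, -0.1598])]
bail 50 [ 0.5063 -0.2444  0.1559] [ 0.5029 -0.2902  0.1451] [ 0.5109 -0.1979  0.1643]
handle 77 [ 0.6745 -0.0383  0.1858] [ 0.6585 -0.052   0.1754] [ 0.6876 -0.0279  0.1937]
```

Call:
{"op": "move_arm", "data": {"linear": [[0.01,0.01,0.005],[0.02,0.02,0.01],[0.03,0.035,0.01],[0.035,0.0417,0],[0.035,0.0417,0],[0.035,0.0417,0],[0.035,0.0417,0],[0.035,0.0417,0],[0.035,0.0417,0],[0.035,0.0417,0],[0.035,0.0417,0],[0.035,0.0417,0],[0.035,0.0417,0],[0.035,0.0417,0],[0.035,0.0417,0],[0.02,0.02,0],[0.01,0.01,0]], "twist": [[0,0,0],[0,0,0],[0,0,0],[0,0,-1],[0,0,-1],[0,0,-1],[0,0,0],[0,0,0],[0,0,0],[0,0,0],[0,0,0],[0,0,0],[0,0,0],[0,0,0],[0,0,0],[0,0,0],[0,0,0]], "grip": 1}}

```text
time: 1.52
eef_pos: [0.5804, -0.1603, 0.2611]
tcp_rot: [0.995, 0.102, 0.002, -0.006]
contact_force: [-1.7, 0.5, -0.3]
opening: 1.001
```

Call:
{"op": "move_arm", "data": {"linear": [[0.015,0.02,0],[0.025,0.035,0],[0.025,0.035,0],[0.017,0.02,0],[0.007,0.008,0],[0,0,0]], "twist": [[0,0,0],[0,0,0],[0,0,0],[0,0,0],[0,0,0],[0,0,0]]}}

```text
time: 2.02
eef_pos: [0.6687, -0.0303, 0.2608]
tcp_rot: [0.994, 0.106, 0.001, -0.008]
contact_force: [0.8, -0.3, -0.1]
opening: 1.003
```

```bash
python3 - <<'E'
from h import *
c=cam("top"); crop(c,240,140,350,230,7,"t1.png"); c=cam("scene"); crop(c,180,160,310,280,5,"s1.png"); s=get_state(); print(s["eef_pos"],s["tcp_rot"])
E
```

```text
[ 0.66766102 -0.03261116  0.26082554] [ 9.94420010e-01  1.05230876e-01  2.43902742e-04 -7.43278241e-03]
```

View pics/s1.png

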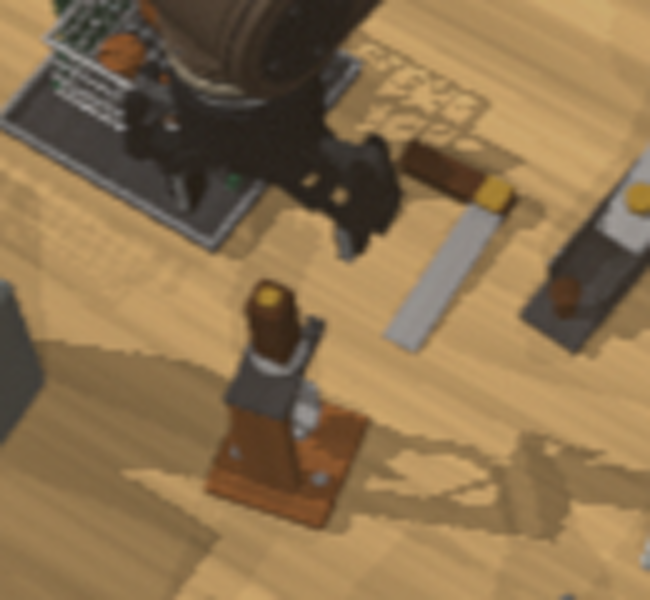

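Call:
{"op": "move_arm", "data": {"linear": [[0.004,-0.007,0],[0,0,-0.01],[0,0,-0.015],[0,0,-0.02],[0,0,-0.02],[0,0,-0.015],[0,0,-0.01],[0,0,0],[0,0,0]], "twist": [[-0.8,0,0],[0,0,0],[0,0,0],[0,0,0],[0,0,0],[0,0,0],[0,0,0],[0,0,0],[0,0,0]]}}

```text
time: 2.87
eef_pos: [0.666, -0.0542, 0.1658]
tcp_rot: [0.995, 0.097, -0.001, 0.002]
contact_force: [-0.1, -0.0, 0.5]
opening: 0.998
```

Call:
{"op": "move_arm", "data": {"linear": [[0,0,0],[0,0,0]], "twist": [[0,0,0],[0,0,0]]}}

```text
time: 3.03
eef_pos: [0.6661, -0.0555, 0.1667]
tcp_rot: [0.995, 0.096, -0.001, 0.002]
contact_force: [0.5, -0.1, 0.6]
opening: 1.003
```

```bash
cat > st.py <<'E'
from h import *
from scipy.spatial.transform import Rotation as Ro
s=get_state(); R=Ro.from_quat(s["tcp_rot"]).as_matrix()
yaw=np.degrees(np.arctan2(R[1,0],R[0,0])); z=R[:,2]; c=np.cross(z,[0,0,-1])
print("t",s["time"],"pos",np.round(s["eef_pos"],4),"yaw",round(yaw,2),"fix twist",np.round(np.degrees(c),2),"F",np.round(s["contact_force"],1),"op",round(s["opening"],3),"dq",np.abs(s["dq"]).max().round(3),"q",np.round(s["qpos"],2))
E
python3 st.py
```

```text
t 3.0333 pos [ 0.6661 -0.0555  0.1667] yaw 10.99 fix twist [ 0.28 -0.07  0.  ] F [ 0.5 -0.1  0.6] op 1.003 dq 0.009 q [-0.23  0.34  1.65 -0.01  1.15  1.15]
```

Call:
{"op": "move_arm", "data": {"linear": [[0.002,0.005,-0.004],[0.002,0.005,-0.006],[0.002,0.005,-0.006],[0,0,0],[0,0,0]], "twist": [[0,0,0.5],[0,0,0.5],[0,0,0],[0,0,0],[0,0,0]]}}

```text
time: 3.45
eef_pos: [0.6749, -0.0389, 0.1534]
tcp_rot: [0.994, 0.106, 0.003, 0.003]
contact_force: [-0.6, -0.2, -0.6]
opening: 1.001
```

```bash
python3 st.py; python3 - <<'E'
from h import *
c=cam("top"); crop(c,250,130,340,210,7,"t2.png"); c=cam("scene"); crop(c,180,180,290,280,6,"s2.png")
E
```

```text
t 3.45 pos [ 0.6749 -0.0389  0.1534] yaw 12.13 fix twist [0.35 0.35 0.  ] F [-0.6 -0.2 -0.6] op 1.001 dq 0.017 q [-0.21  0.36  1.65 -0.01  1.13  1.16]
```

View pics/s2.png

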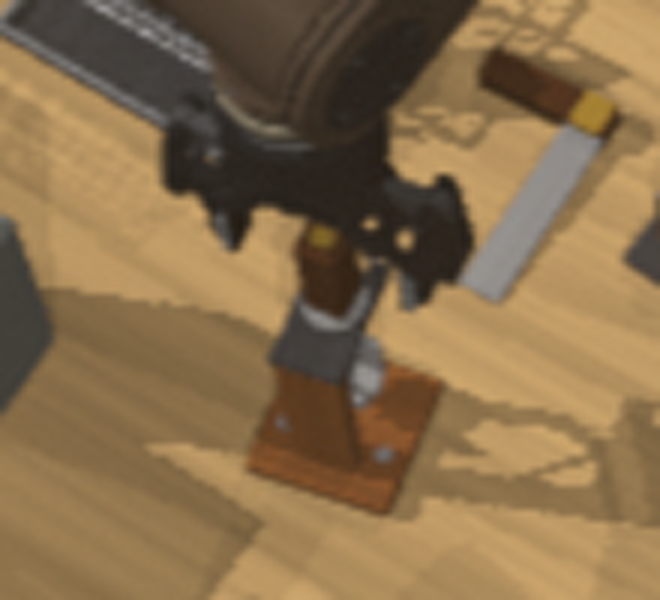

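Call:
{"op": "move_arm", "data": {"linear": [[-0.001,0,-0.003],[0,0,0],[0,0,0],[0,0,0],[0,0,0],[0,0,0],[0,0,0],[0,0,0],[0,0,0],[0,0,0]], "twist": [[0.3,0.3,0],[0,0,0],[0,0,0],[0,0,0],[0,0,0],[0,0,0],[0,0,0],[0,0,0],[0,0,0],[0,0,0]], "grip": 0, "force": 80}}

```text
time: 4.38
eef_pos: [0.6737, -0.0395, 0.1505]
tcp_rot: [0.994, 0.105, 0.0, 0.0]
contact_force: [0.3, 1.0, -0.4]
opening: 0.268
```

```bash
python3 st.py; python3 - <<'E'
from h import *
c=cam("top"); crop(c,250,130,340,210,7,"t3.png"); c=cam("scene"); crop(c,180,180,290,280,6,"s3.png")
E
```

```text
t 4.3833 pos [ 0.6737 -0.0395  0.1505] yaw 12.07 fix twist [0.01 0.04 0.  ] F [ 0.3  1.  -0.4] op 0.268 dq 0.002 q [-0.21  0.36  1.65 -0.    1.13  1.15]
```

View pics/s3.png

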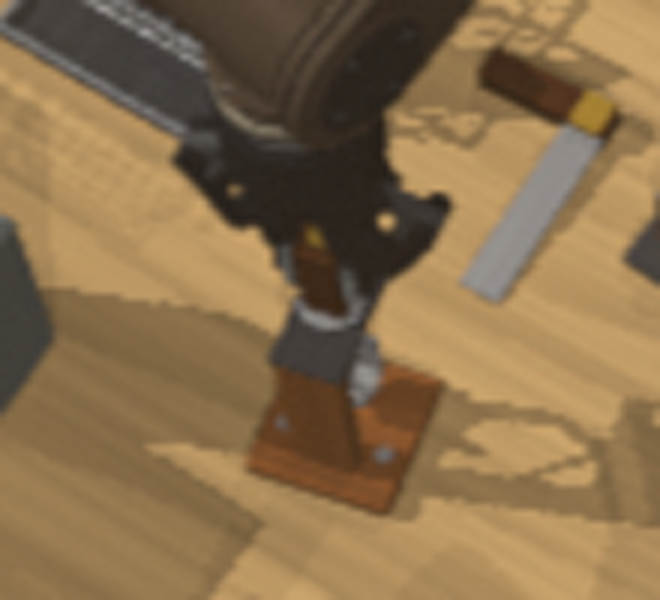

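Call:
{"op": "move_arm", "data": {"linear": [[0,0,0.004],[0,0,0.006],[0,0,0.005],[0,0,0],[0,0,0]], "twist": [[0,0,0],[0,0,0],[0,0,0],[0,0,0],[0,0,0]]}}

```text
time: 4.9
eef_pos: [0.6728, -0.0395, 0.1656]
tcp_rot: [0.994, 0.105, -0.001, -0.0]
contact_force: [-0.5, 0.1, -1.8]
opening: 0.275
```

```bash
python3 st.py
```

```text
t 4.9 pos [ 0.6728 -0.0395  0.1656] yaw 12.07 fix twist [-0.01 -0.12 -0.  ] F [-0.5  0.1 -1.8] op 0.275 dq 0.009 q [-0.21  0.35  1.64 -0.    1.16  1.15]
```

Call:
{"op": "move_arm", "data": {"linear": [[-0.005,-0.001,0],[-0.01,-0.002,0],[-0.0145,-0.003,0],[-0.0145,-0.003,0],[-0.0145,-0.003,0],[-0.0145,-0.003,0],[-0.01,-0.002,0.005],[-0.005,-0.001,0.02],[0,-0.02,0.03],[0,-0.03,0.035],[0,-0.03,0.03],[-0.01,-0.03,0.02],[-0.01,-0.03,0.01],[-0.01,-0.02,0],[-0.01,-0.01,0],[0,0,0]], "twist": [[0,0,0],[0,0,0],[0,0,0],[0,0,0],[0,0,0],[0,0,0],[0,0,0],[0,0,-2],[0,0,-2],[0,0,-2],[0,0,-2],[0,0,-2],[0,0,-2],[0,0,0],[0,0,0],[0,0,0]]}}

```text
time: 6.23
eef_pos: [0.5277, -0.2326, 0.3187]
tcp_rot: [1.0, -0.003, -0.005, -0.001]
contact_force: [-0.2, -0.0, -1.7]
opening: 0.273
```

```bash
python3 st.py
```

```text
t 6.2333 pos [ 0.5277 -0.2326  0.3187] yaw -0.29 fix twist [-0.11 -0.63 -0.  ] F [-0.2 -0.  -1.7] op 0.273 dq 0.032 q [-0.59  0.02  1.73 -0.    1.4   0.99]
```

Call:
{"op": "move_arm", "data": {"linear": [[-0.01,-0.003,0],[-0.02,-0.004,0],[-0.02,-0.004,0],[-0.02,-0.002,0],[-0.01,-0.001,0],[-0.003,0,0],[0,0,0]], "twist": [[0,-0.3,0],[0,-0.3,0],[0,0,0],[0,0,0],[0,0,0],[0,0,0],[0,0,0]]}}

```text
time: 6.82
eef_pos: [0.4389, -0.243, 0.3154]
tcp_rot: [1.0, -0.001, -0.001, -0.003]
contact_force: [0.4, 0.1, -1.3]
opening: 0.271
```

```bash
python3 st.py
```

```text
t 6.8167 pos [ 0.4389 -0.243   0.3154] yaw -0.1 fix twist [-0.36 -0.11 -0.  ] F [ 0.4  0.1 -1.3] op 0.271 dq 0.014 q [-0.71 -0.15  1.9   0.    1.4   0.86]
```

Call:
{"op": "move_arm", "data": {"linear": [[0.002,-0.002,-0.01],[0.003,-0.002,-0.018],[0.002,0,-0.018],[0,0,-0.016],[0,0,-0.01],[0,0,0],[0,0,0]], "twist": [[-0.3,0,0],[0,0,0],[0,0,0],[0,0,0],[0,0,0],[0,0,0],[0,0,0]]}}

```text
time: 7.4
eef_pos: [0.4507, -0.2453, 0.2376]
tcp_rot: [1.0, 0.002, 0.001, -0.0]
contact_force: [-0.8, -0.4, -2.5]
opening: 0.271
```

```bash
python3 st.py; python3 - <<'E'
from h import *
c=cam("top"); crop(c,310,190,420,280,7,"t4.png"); c=cam("scene"); crop(c,160,120,270,220,6,"s4.png")
E
```

```text
t 7.4 pos [ 0.4507 -0.2453  0.2376] yaw 0.2 fix twist [-0.   0.1  0. ] F [-0.8 -0.4 -2.5] op 0.271 dq 0.028 q [-0.7  -0.07  1.97  0.    1.24  0.87]
```

View pics/s4.png

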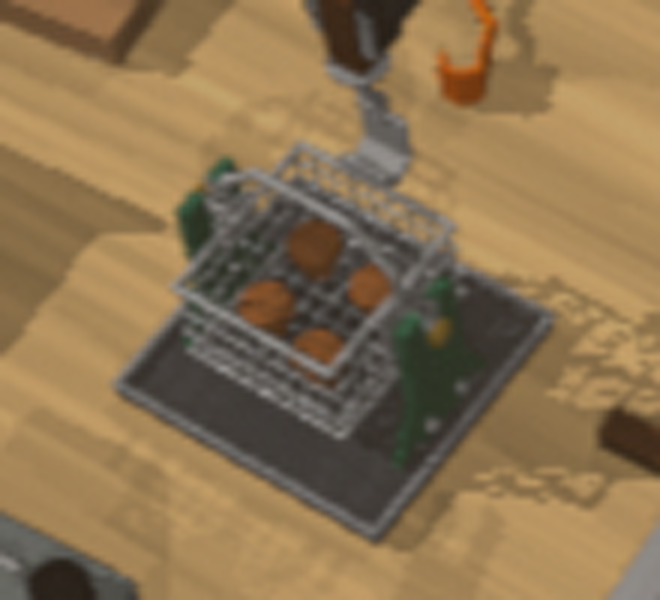

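View pics/t4.png

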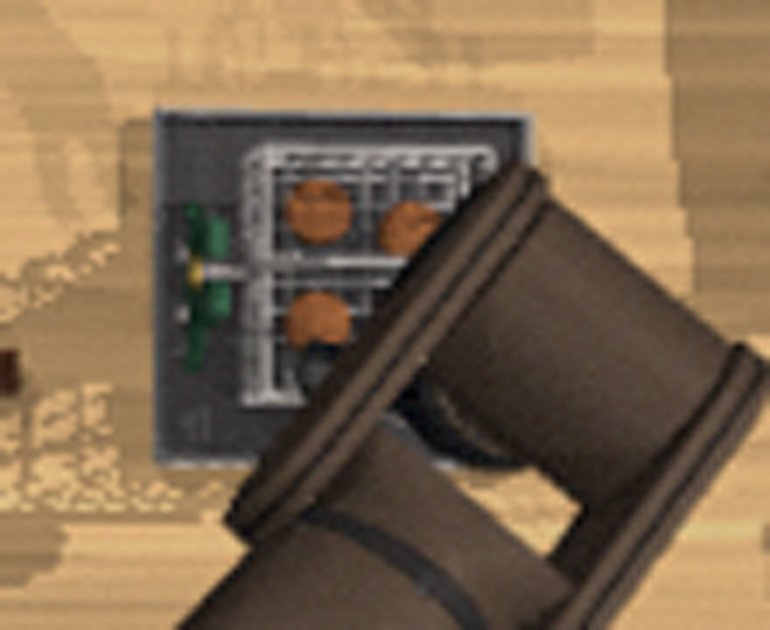

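```bash
python3 - <<'E'
from h import *
z=np.load("scene0.npz");fx,fy,cx,cy=z["k"]
def pr(p):
    q=z["R"]@np.array(p)+z["t"]; return ((q[0]/q[2]*fx+cx-160)*6).round(),((q[1]/q[2]*fy+cy-120)*6).round()
for n,p in dict(lipL=(.462,-.2303,.135),lipR=(.462,-.2603,.135),botL=(.4507,-.2303,.117),botR=(.4507,-.2603,.117),bailA=(.505,-.2175,.154),bailB=(.505,-.2775,.154),rim=(.447,-.2475,.104),rimL=(.447,-.1945,.104),collar=(.4507,-.2453,.211)).items(): print(n,pr(p))
E
```

```text
lipL (np.float64(382.0), np.float64(180.0))
lipR (np.float64(336.0), np.float64(155.0))
botL (np.float64(398.0), np.float64(185.0))
botR (np.float64(353.0), np.float64(161.0))
bailA (np.float64(350.0), np.float64(226.0))
bailB (np.float64(257.0), np.float64(175.0))
rim (np.float64(379.0), np.float64(181.0))
rimL (np.float64(459.0), np.float64(224.0))
collar (np.float64(356.0), np.float64(63.0))
```

Call:
{"op": "move_arm", "data": {"linear": [[0.005,0,0],[0.008,-0.001,0],[0.01,-0.001,0],[0.01,0,0],[0.01,0,0],[0.007,0,0],[0.004,0,0],[0,0,0],[0,0,0]], "twist": [[0,0,-0.2],[0,0,0],[0,0,0],[0,0,0],[0,0,0],[0,0,0],[0,0,0],[0,0,0],[0,0,0]]}}

```text
time: 8.25
eef_pos: [0.5143, -0.2493, 0.2436]
tcp_rot: [1.0, 0.0, 0.005, 0.003]
contact_force: [-0.4, 0.1, -2.0]
opening: 0.269
```

```bash
python3 st.py; python3 - <<'E'
from h import *
c=cam("scene"); crop(c,160,120,270,220,6,"s5.png")
E
```

```text
t 8.25 pos [ 0.5143 -0.2493  0.2436] yaw 0.01 fix twist [0.39 0.62 0.  ] F [-0.4  0.1 -2. ] op 0.269 dq 0.017 q [-0.63  0.05  1.84  0.    1.24  0.94]
```

View pics/s5.png

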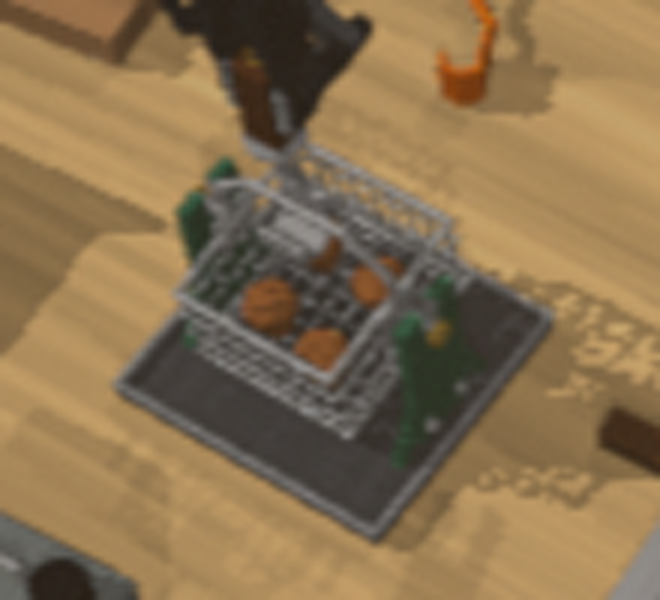

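Call:
{"op": "move_arm", "data": {"linear": [[-0.003,0.001,-0.001],[-0.003,0,-0.001],[0,0,0],[0,0,0]], "twist": [[0.2,0.3,0],[0.2,0.3,0],[0,0,0],[0,0,0]]}}

```text
time: 8.63
eef_pos: [0.5063, -0.248, 0.2409]
tcp_rot: [1.0, -0.0, -0.001, -0.001]
contact_force: [0.7, -1.1, -1.4]
opening: 0.27
```

```bash
python3 st.py; python3 - <<'E'
from h import *
c=cam("scene"); crop(c,160,120,270,220,6,"s6.png")
E
```

```text
t 8.6333 pos [ 0.5063 -0.248   0.2409] yaw -0.04 fix twist [-0.09 -0.12 -0.  ] F [ 0.7 -1.1 -1.4] op 0.27 dq 0.012 q [-0.64  0.04  1.85  0.    1.25  0.94]
```

View pics/s6.png

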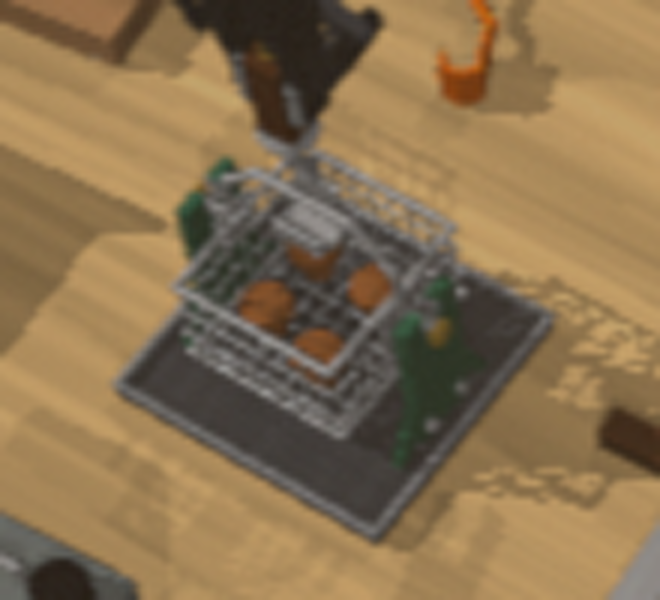

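Call:
{"op": "move_arm", "data": {"linear": [[0,0,0.003],[0,0,0.004],[0,0,0.004],[0,0,0.003],[0,0,0.002],[0,0,0.001],[0,0,0],[0,0,0]], "twist": [[0,0,0],[0,0,0],[0,0,0],[0,0,0],[0,0,0],[0,0,0],[0,0,0],[0,0,0]]}}

```text
time: 9.35
eef_pos: [0.5064, -0.2484, 0.2611]
tcp_rot: [1.0, -0.001, 0.0, -0.0]
contact_force: [-0.6, 0.2, -1.4]
opening: 0.273
```

```bash
python3 st.py
```

```text
t 9.35 pos [ 0.5064 -0.2484  0.2611] yaw -0.07 fix twist [-0.  0.  0.] F [-0.6  0.2 -1.4] op 0.273 dq 0.002 q [-0.64  0.03  1.83  0.    1.29  0.94]
```

Call:
{"op": "move_arm", "data": {"linear": [[0,0,0.0015],[0,0,0.0015],[0,0,0.0015],[0,0,0.001],[0,0,0.001],[0,0,0.001],[0,0,0],[0,0,0],[0,0,0],[0,0,0]], "twist": [[0,0,0],[0,0,0],[0,0,0],[0,0,0],[0,0,0],[0,0,0],[0,0,0],[0,0,0],[0,0,0],[0,0,0]]}}

```text
time: 10.18
eef_pos: [0.5054, -0.2476, 0.2666]
tcp_rot: [1.0, -0.001, -0.002, -0.002]
contact_force: [-0.6, -0.4, -3.9]
opening: 0.269
```

```bash
python3 st.py; python3 - <<'E'
from h import *
c=cam("scene"); crop(c,160,120,270,220,6,"s7.png")
E
```

```text
t 10.1833 pos [ 0.5054 -0.2476  0.2666] yaw -0.06 fix twist [-0.17 -0.22 -0.  ] F [-0.6 -0.4 -3.9] op 0.269 dq 0.002 q [-0.64  0.02  1.82  0.    1.3   0.94]
```

View pics/s7.png

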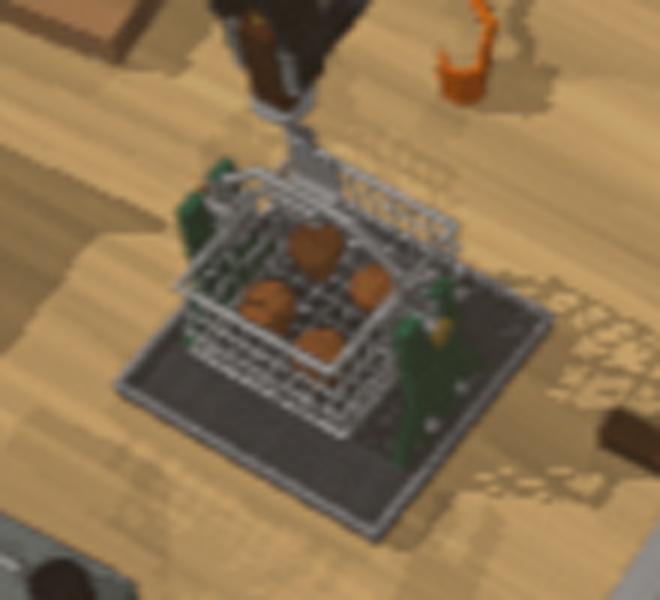

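Call:
{"op": "move_arm", "data": {"linear": [[0,0,0.001],[0,0,0.0015],[0,0,0.002],[0,0,0.002],[0,0,0.002],[0,0,0.001],[0,0,0],[0,0,0]], "twist": [[0,0,0],[0,0,0],[0,0,0],[0,0,0],[0,0,0],[0,0,0],[0,0,0],[0,0,0]]}}

```text
time: 10.9
eef_pos: [0.504, -0.2464, 0.2728]
tcp_rot: [1.0, -0.001, -0.005, -0.004]
contact_force: [0.5, 0.7, -6.0]
opening: 0.271
```

```bash
python3 st.py; python3 - <<'E'
from h import *
c=cam("scene"); crop(c,160,120,270,220,6,"s8.png")
E
```

```text
t 10.9 pos [ 0.504  -0.2464  0.2728] yaw -0.07 fix twist [-0.43 -0.53 -0.  ] F [ 0.5  0.7 -6. ] op 0.271 dq 0.002 q [-0.64  0.02  1.82  0.    1.32  0.94]
```

View pics/s8.png

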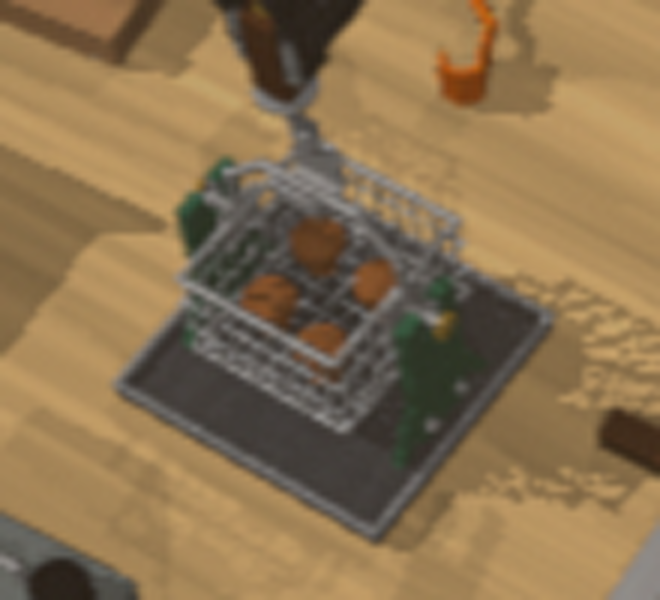

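Call:
{"op": "move_arm", "data": {"linear": [[0.0004,-0.0002,0.0005],[0.0004,-0.0002,0.001],[0.0004,-0.0002,0.0015],[0.0004,-0.0002,0.002],[0.0004,-0.0002,0.002],[0.0003,-0.0001,0.001],[0.0003,-0.0001,0],[0.0002,0,0]], "twist": [[-0.12,-0.15,0],[-0.12,-0.15,0],[-0.12,-0.15,0],[-0.12,-0.15,0],[-0.1,-0.1,0],[-0.1,-0.1,0],[-0.06,-0.06,0],[-0.06,-0.06,0]]}}

```text
time: 11.62
eef_pos: [0.5066, -0.2476, 0.2817]
tcp_rot: [1.0, -0.001, 0.003, 0.004]
contact_force: [-0.6, -0.1, -5.5]
opening: 0.276
```

```bash
python3 st.py; python3 - <<'E'
from h import *
c=cam("scene"); crop(c,160,120,270,220,6,"s9.png")
E
```

```text
t 11.6167 pos [ 0.5066 -0.2476  0.2817] yaw -0.06 fix twist [0.42 0.39 0.  ] F [-0.6 -0.1 -5.5] op 0.276 dq 0.015 q [-0.63  0.01  1.81 -0.    1.31  0.94]
```

View pics/s9.png

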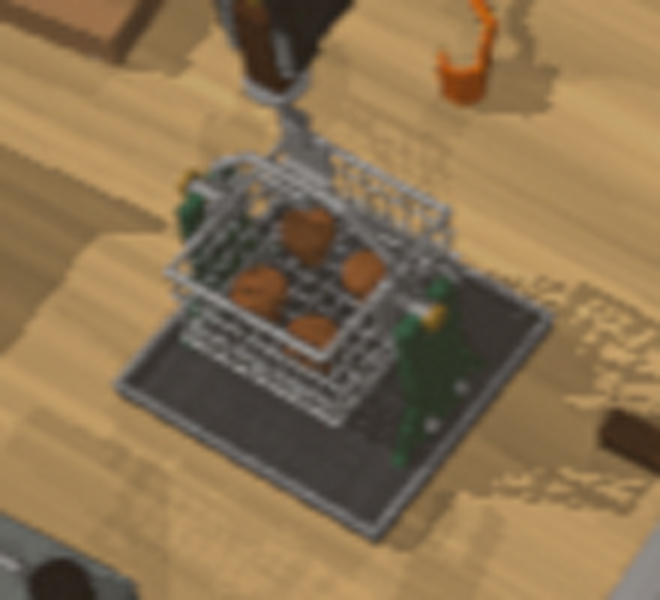

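Call:
{"op": "move_arm", "data": {"linear": [[-0.0004,0,0.001],[-0.0004,0,0.002],[0,0,0.003],[0,0,0.004],[0,0,0.004],[0,0,0.004],[0,0,0.003],[0,0,0.001],[0,0,0],[0,0,0]], "twist": [[0.15,0.15,0],[0.1,0.1,0],[0,0,0],[0,0,0],[0,0,0],[0,0,0],[0,0,0],[0,0,0],[0,0,0],[0,0,0]]}}

```text
time: 12.5
eef_pos: [0.506, -0.2477, 0.3069]
tcp_rot: [1.0, -0.001, 0.002, 0.002]
contact_force: [-0.1, -0.0, -6.1]
opening: 0.273
```

```bash
python3 st.py; python3 - <<'E'
from h import *
c=cam("scene"); crop(c,160,110,270,210,6,"s10.png")
E
```

```text
t 12.5 pos [ 0.506  -0.2477  0.3069] yaw -0.06 fix twist [0.2  0.19 0.  ] F [-0.1 -0.  -6.1] op 0.273 dq 0.003 q [-0.64 -0.01  1.78 -0.    1.36  0.94]
```

View pics/s10.png

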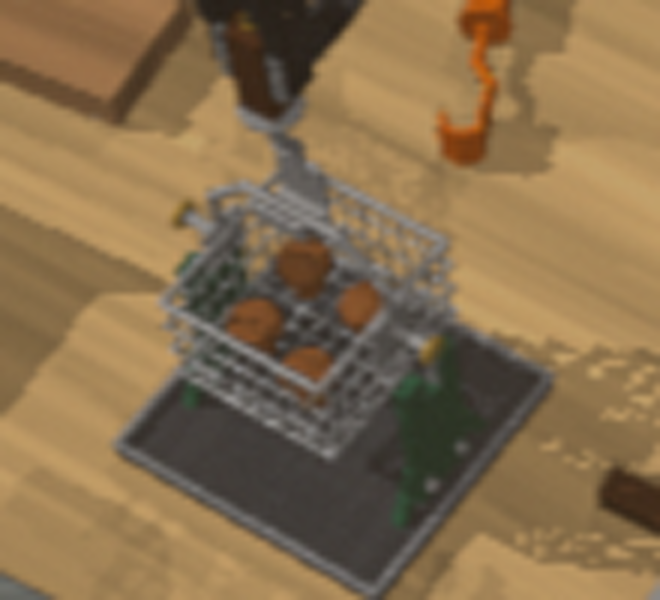

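Call:
{"op": "move_arm", "data": {"linear": [[0,0,0.002],[0,0,0.004],[0,0,0.006],[0,0,0.007],[0,0,0.007],[0,0,0.007],[0,0,0.007],[0,0,0.007],[0,0,0.007],[0,0,0.007],[0,0,0.006],[0,0,0.005],[0,0,0.004],[0,0,0.002],[0,0,0],[0,0,0]], "twist": [[0,0,0],[0,0,0],[0,0,0],[0,0,0],[0,0,0],[0,0,0],[0,0,0],[0,0,0],[0,0,0],[0,0,0],[0,0,0],[0,0,0],[0,0,0],[0,0,0],[0,0,0],[0,0,0]]}}

```text
time: 13.88
eef_pos: [0.5057, -0.2475, 0.3944]
tcp_rot: [1.0, -0.001, 0.002, 0.002]
contact_force: [0.1, -0.0, -5.6]
opening: 0.272
```

```bash
python3 st.py; python3 - <<'E'
from h import *
c=cam("scene"); crop(c,150,90,280,210,5,"s11.png")
E
```

```text
t 13.8833 pos [ 0.5057 -0.2475  0.3944] yaw -0.06 fix twist [0.25 0.26 0.  ] F [ 0.1 -0.  -5.6] op 0.272 dq 0.005 q [-0.64 -0.04  1.66 -0.    1.52  0.94]
```

View pics/s11.png

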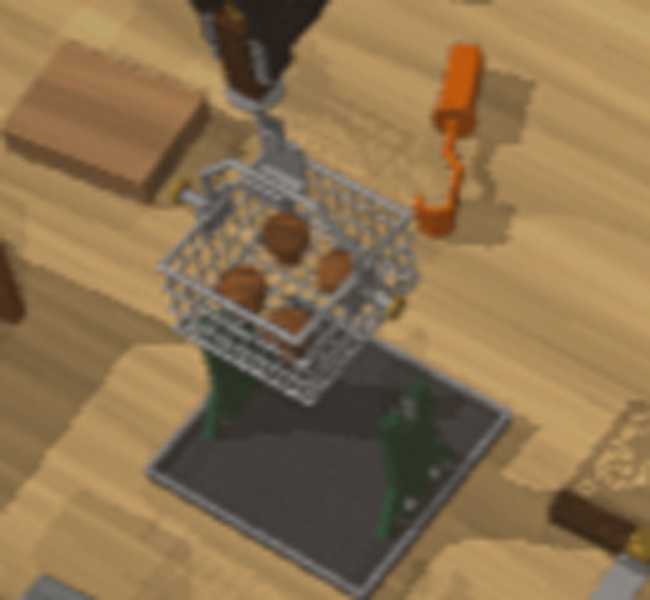

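Call:
{"op": "move_arm", "data": {"linear": [[0,0.001,0],[0,0.002,0],[0,0.003,0],[0,0.004,0],[0,0.005,0],[0,0.006,0],[0,0.007,0],[0,0.008,0],[0,0.009,0],[0,0.01,0],[0,0.01,0],[0,0.01,0],[0,0.01,0],[0,0.01,0],[0,0.01,0],[0,0.01,0],[0,0.01,0],[0,0.01,0],[0,0.01,0],[0,0.01,0]], "twist": [[0,0,0],[0,0,0],[0,0,0],[0,0,0],[0,0,0],[0,0,0],[0,0,0],[0,0,0],[0,0,0],[0,0,0],[0,0,0],[0,0,0],[0,0,0],[0,0,0],[0,0,0],[0,0,0],[0,0,0],[0,0,0],[0,0,0],[0,0,0]]}}

```text
time: 15.6
eef_pos: [0.5045, -0.0754, 0.3924]
tcp_rot: [1.0, -0.0, 0.001, 0.001]
contact_force: [-0.2, -0.6, -5.3]
opening: 0.274
```

Remaining dy is about 0.335, less a few mm of lag.

Call:
{"op": "move_arm", "data": {"linear": [[0,0.01,0],[0,0.01,0],[0,0.01,0],[0,0.01,0],[0,0.01,0],[0,0.01,0],[0,0.01,0],[0,0.01,0],[0,0.01,0],[0,0.01,0],[0,0.01,0],[0,0.01,0],[0,0.01,0],[0,0.01,0],[0,0.01,0],[0,0.01,0],[0,0.01,0],[0,0.01,0],[0,0.01,0],[0,0.01,0]], "twist": [[0,0,0],[0,0,0],[0,0,0],[0,0,0],[0,0,0],[0,0,0],[0,0,0],[0,0,0],[0,0,0],[0,0,0],[0,0,0],[0,0,0],[0,0,0],[0,0,0],[0,0,0],[0,0,0],[0,0,0],[0,0,0],[0,0,0],[0,0,0]]}}

```text
time: 17.27
eef_pos: [0.504, 0.1469, 0.3923]
tcp_rot: [1.0, -0.0, 0.001, 0.001]
contact_force: [0.2, -0.5, -5.3]
opening: 0.272
```

Call:
{"op": "move_arm", "data": {"linear": [[0,0.01,0],[0,0.01,0],[0,0.01,0],[0,0.01,0],[0,0.01,0],[0,0.01,0],[0,0.009,0],[0,0.008,0],[0,0.007,0],[0,0.006,0],[0,0.005,0],[0,0.004,0],[0,0.003,0],[0,0.002,0],[0,0.001,0],[0,0,0],[0,0,0],[0,0,0]], "twist": [[0,0,0],[0,0,0],[0,0,0],[0,0,0],[0,0,0],[0,0,0],[0,0,0],[0,0,0],[0,0,0],[0,0,0],[0,0,0],[0,0,0],[0,0,0],[0,0,0],[0,0,0],[0,0,0],[0,0,0],[0,0,0]]}}

```text
time: 18.77
eef_pos: [0.504, 0.265, 0.3916]
tcp_rot: [1.0, 0.0, 0.001, 0.001]
contact_force: [0.2, 0.5, -5.7]
opening: 0.273
```

```bash
python3 st.py; python3 - <<'E'
from h import *
c=cam("scene"); crop(c,270,130,430,300,3.5,"s12.png");c=cam("top"); crop(c,140,160,300,300,4.5,"t12.png")
E
```

```text
t 18.7667 pos [0.504  0.265  0.3916] yaw 0.01 fix twist [0.12 0.07 0.  ] F [ 0.2  0.5 -5.7] op 0.273 dq 0.005 q [ 0.31 -0.02  1.65 -0.    1.52  1.88]
```

View pics/s12.png

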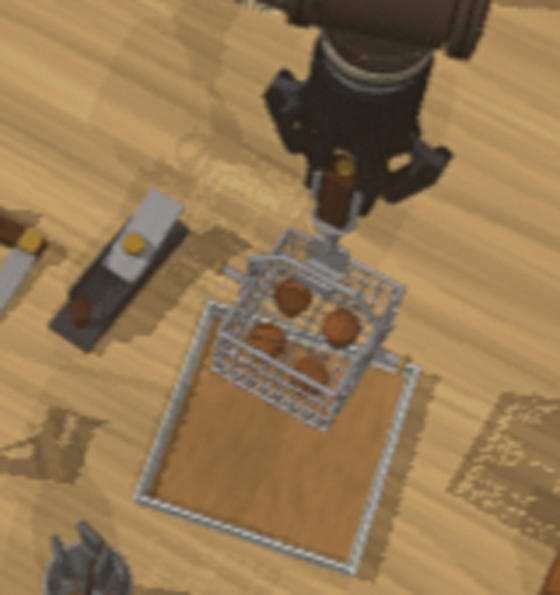

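View pics/t12.png

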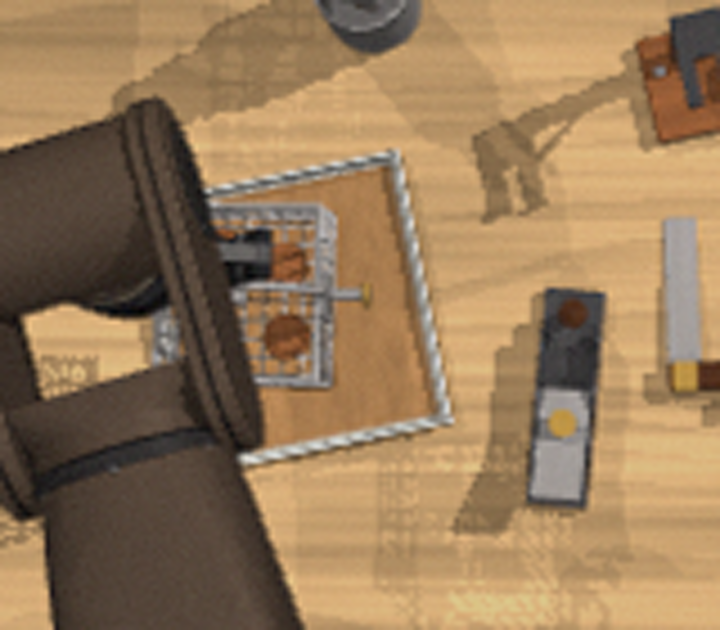

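Call:
{"op": "move_arm", "data": {"linear": [[0,0,-0.002],[0.001,-0.001,-0.004],[0.001,-0.001,-0.006],[0.001,-0.001,-0.008],[0,-0.001,-0.01],[0,0,-0.01],[0,0,-0.01],[0,0,-0.01],[0,0,-0.01],[0,0,-0.01],[0,0,-0.01],[0,0,-0.009],[0,0,-0.008],[0,0,-0.006],[0,0,-0.005],[0,0,-0.004],[0,0,-0.002],[0,0,-0.001],[0,0,0],[0,0,0]], "twist": [[0,0,0],[0,0,0],[0,0,0],[0,0,0],[0,0,0],[0,0,0],[0,0,0],[0,0,0],[0,0,0],[0,0,0],[0,0,0],[0,0,0],[0,0,0],[0,0,0],[0,0,0],[0,0,0],[0,0,0],[0,0,0],[0,0,0],[0,0,0]]}}

```text
time: 20.53
eef_pos: [0.5064, 0.2596, 0.251]
tcp_rot: [1.0, -0.0, -0.001, 0.002]
contact_force: [0.8, 0.1, -5.5]
opening: 0.272
```

```bash
python3 st.py; python3 - <<'E'
from h import *
c=cam("scene"); crop(c,270,150,430,300,3.5,"s13.png");c=cam("top"); crop(c,140,160,300,300,4.5,"t13.png")
E
```

```text
t 20.5333 pos [0.5064 0.2596 0.251 ] yaw -0.03 fix twist [ 0.18 -0.09  0.  ] F [ 0.8  0.1 -5.5] op 0.272 dq 0.005 q [ 0.3   0.05  1.83 -0.    1.27  1.87]
```

View pics/s13.png

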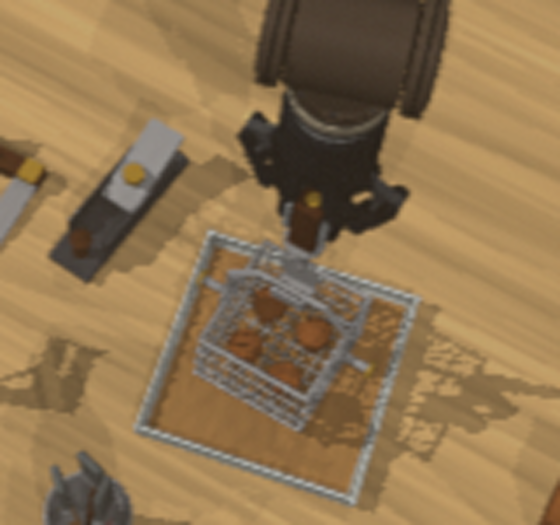

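Call:
{"op": "move_arm", "data": {"linear": [[0,0,-0.001],[0,0,-0.002],[0,0,-0.002],[0,0,-0.002],[0,0,-0.002],[0,0,-0.0015],[0,0,-0.001],[0,0,-0.001],[0,0,-0.001],[0,0,-0.001],[0,0,-0.001],[0,0,0],[0,0,0]], "twist": [[0,0,0],[0,0,0],[0,0,0],[0,0,0],[0,0,0],[0,0,0],[0,0,0],[0,0,0],[0,0,0],[0,0,0],[0,0,0],[0,0,0],[0,0,0]]}}

```text
time: 21.72
eef_pos: [0.5069, 0.2598, 0.2351]
tcp_rot: [1.0, -0.0, 0.0, 0.001]
contact_force: [0.6, -0.7, -6.0]
opening: 0.268
```

```bash
python3 st.py
```

```text
t 21.7167 pos [0.5069 0.2598 0.2351] yaw -0.04 fix twist [0.14 0.02 0.  ] F [ 0.6 -0.7 -6. ] op 0.268 dq 0.002 q [ 0.3   0.06  1.84 -0.    1.24  1.87]
```

Call:
{"op": "move_arm", "data": {"linear": [[0,0,-0.0006],[0,0,-0.0006],[0,0,-0.0006],[0,0,-0.0006],[0,0,-0.0006],[0,0,-0.0006],[0,0,-0.0006],[0,0,-0.0006],[0,0,0],[0,0,0]], "twist": [[0,0,0],[0,0,0],[0,0,0],[0,0,0],[0,0,0],[0,0,0],[0,0,0],[0,0,0],[0,0,0],[0,0,0]]}}

```text
time: 22.55
eef_pos: [0.5077, 0.2599, 0.2327]
tcp_rot: [1.0, -0.0, 0.002, 0.001]
contact_force: [-1.3, 0.3, -4.6]
opening: 0.269
```

```bash
python3 st.py
```

```text
t 22.55 pos [0.5077 0.2599 0.2327] yaw -0.03 fix twist [0.12 0.2  0.  ] F [-1.3  0.3 -4.6] op 0.269 dq 0.002 q [ 0.3   0.06  1.85 -0.    1.23  1.87]
```

Call:
{"op": "move_arm", "data": {"linear": [[0,0,-0.001],[0,0,-0.001],[0,0,-0.001],[0,0,-0.001],[0,0,-0.002],[0,0,-0.003],[0,0,-0.004],[0,0,-0.004],[0,0,-0.003],[0,0,-0.001],[0,0,0],[0,0,0]], "twist": [[0,0,0],[0,0,0],[0,0,0],[0,0,0],[0,0,0],[0,0,0],[0,0,0],[0,0,0],[0,0,0],[0,0,0],[0,0,0],[0,0,0]]}}

```text
time: 23.55
eef_pos: [0.5099, 0.2607, 0.2122]
tcp_rot: [1.0, -0.0, 0.005, -0.0]
contact_force: [0.1, -0.6, -2.2]
opening: 0.267
```

```bash
python3 st.py; python3 - <<'E'
from h import *
c=cam("scene"); crop(c,295,180,405,280,6,"s14.png");c=cam("top"); crop(c,140,160,300,300,4.5,"t14.png")
E
```

```text
t 23.55 pos [0.5099 0.2607 0.2122] yaw -0.04 fix twist [-0.03  0.63  0.  ] F [ 0.1 -0.6 -2.2] op 0.267 dq 0.003 q [ 0.3   0.08  1.86 -0.    1.19  1.87]
```

View pics/s14.png

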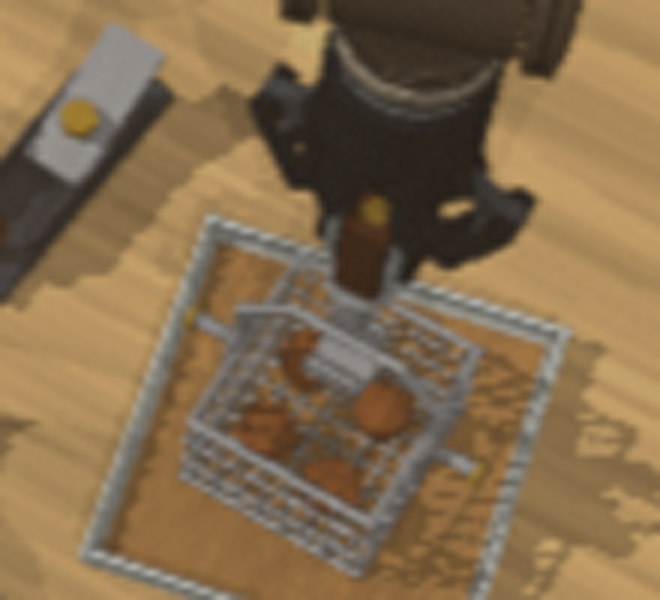

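Call:
{"op": "move_arm", "data": {"linear": [[-0.002,0,-0.002],[-0.002,0,-0.001],[-0.002,0,0],[-0.004,0,0],[-0.006,0,0],[-0.008,0,0],[-0.008,0,0],[-0.006,0,0],[-0.004,0,0],[-0.001,0,0],[0,0,0]], "twist": [[0,0.25,0],[0,0.2,0],[0,0,0],[0,0,0],[0,0,0],[0,0,0],[0,0,0],[0,0,0],[0,0,0],[0,0,0],[0,0,0]]}}

```text
time: 24.57
eef_pos: [0.4616, 0.2609, 0.2101]
tcp_rot: [1.0, 0.0, 0.002, -0.001]
contact_force: [-0.1, 0.5, -1.0]
opening: 0.27
```

```bash
python3 st.py; python3 - <<'E'
from h import *
c=cam("scene"); crop(c,295,180,405,280,6,"s15.png")
E
```

```text
t 24.5667 pos [0.4616 0.2609 0.2101] yaw 0.01 fix twist [-0.07  0.22  0.  ] F [-0.1  0.5 -1. ] op 0.27 dq 0.012 q [ 0.32 -0.01  1.96  0.    1.19  1.89]
```

View pics/s15.png

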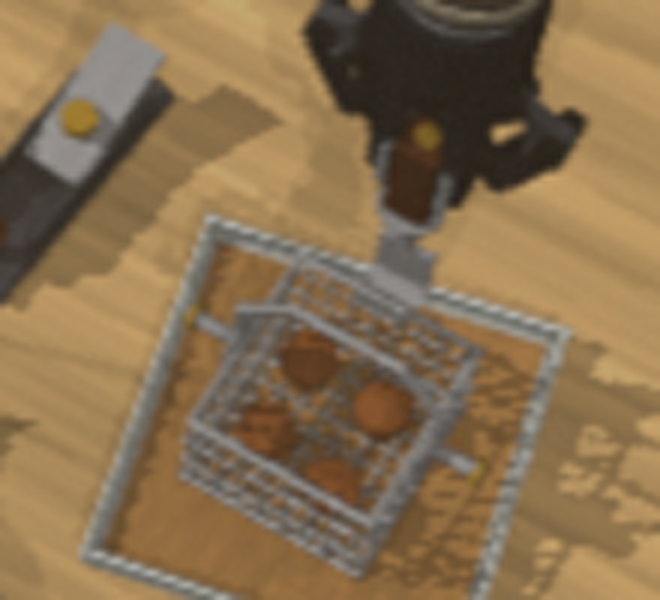

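Call:
{"op": "move_arm", "data": {"linear": [[0,0,0.005],[0,0,0.012],[0,0,0.02],[0,0,0.025],[0,0,0.025],[0,-0.005,0.015],[0.005,-0.015,0.008],[0.01,-0.025,0],[0.01,-0.03,0],[0.01,-0.03,0],[0.01,-0.03,0],[0.01,-0.03,0],[0.01,-0.03,0],[0.01,-0.025,0],[0.01,-0.02,0],[0.005,-0.015,0],[0.005,-0.01,0],[0,-0.005,0],[0,0,0],[0,0,0]], "twist": [[0,0,0],[0,0,0],[0,0,0],[0,0,0],[0,0,0],[0,0,0],[0,0,0],[0,0,2],[0,0,2],[0,0,2],[0,0,2],[0,0,2],[0,0,1],[0,0,0],[0,0,0],[0,0,0],[0,0,0],[0,0,0],[0,0,0],[0,0,0]]}}

```text
time: 26.28
eef_pos: [0.5643, -0.0237, 0.3503]
tcp_rot: [0.995, 0.101, 0.015, -0.0]
contact_force: [0.5, 0.1, -1.8]
opening: 0.272
```

```bash
python3 st.py
```

```text
t 26.2833 pos [ 0.5643 -0.0237  0.3503] yaw 11.58 fix twist [-0.21  1.65  0.  ] F [ 0.5  0.1 -1.8] op 0.272 dq 0.01 q [-0.23 -0.04  1.73  0.01  1.42  1.14]
```

Call:
{"op": "move_arm", "data": {"linear": [[0.004,-0.008,-0.005],[0.004,-0.012,-0.01],[0.002,-0.01,-0.02],[0,-0.003,-0.025],[0,0,-0.025],[0,0,-0.02],[0,0,-0.01],[0,0,0],[0,0,0]], "twist": [[0,0.5,0.2],[0,0.5,0.2],[0,0.4,0],[0,0,0],[0,0,0],[0,0,0],[0,0,0],[0,0,0],[0,0,0]]}}

```text
time: 27.03
eef_pos: [0.5742, -0.057, 0.2273]
tcp_rot: [0.994, 0.109, 0.0, -0.002]
contact_force: [-0.8, 0.2, -1.4]
opening: 0.272
```

```bash
python3 st.py
```

```text
t 27.0333 pos [ 0.5742 -0.057   0.2273] yaw 12.56 fix twist [-0.22  0.03  0.  ] F [-0.8  0.2 -1.4] op 0.272 dq 0.018 q [-0.28  0.08  1.83  0.    1.23  1.07]
```

Call:
{"op": "move_arm", "data": {"linear": [[0,-0.002,-0.006],[0,-0.001,-0.012],[0,0,-0.014],[0,0,-0.012],[0,0,-0.008],[0,0,-0.004],[0,0,0],[0,0,0]], "twist": [[-0.1,0,-0.2],[0,0,-0.1],[0,0,0],[0,0,0],[0,0,0],[0,0,0],[0,0,0],[0,0,0]]}}

```text
time: 27.7
eef_pos: [0.5776, -0.0612, 0.1725]
tcp_rot: [0.994, 0.107, 0.005, 0.001]
contact_force: [0.9, -0.5, -1.5]
opening: 0.268
```

```bash
python3 st.py
```

```text
t 27.7 pos [ 0.5776 -0.0612  0.1725] yaw 12.31 fix twist [0.09 0.63 0.  ] F [ 0.9 -0.5 -1.5] op 0.268 dq 0.005 q [-0.28  0.14  1.88  0.    1.11  1.07]
```

Call:
{"op": "move_arm", "data": {"linear": [[0.003,0.001,-0.002],[0.006,0.0015,-0.002],[0.009,0.002,-0.001],[0.009,0.002,0],[0.009,0.002,0],[0.008,0.0017,0],[0.004,0.001,0],[0.001,0,0],[0,0,0],[0,0,0]], "twist": [[0,0.3,0],[0,0.2,-0.1],[0,0,0],[0,0,0],[0,0,0],[0,0,0],[0,0,0],[0,0,0],[0,0,0],[0,0,0]]}}

```text
time: 28.53
eef_pos: [0.6353, -0.0486, 0.1698]
tcp_rot: [0.994, 0.107, 0.004, 0.002]
contact_force: [0.3, -0.3, -1.4]
opening: 0.268
```

```bash
python3 st.py; python3 - <<'E'
from h import *
c=cam("scene"); crop(c,190,170,290,270,6,"s16.png")
E
```

```text
t 28.5333 pos [ 0.6353 -0.0486  0.1698] yaw 12.26 fix twist [0.17 0.44 0.  ] F [ 0.3 -0.3 -1.4] op 0.268 dq 0.007 q [-0.23  0.26  1.74 -0.    1.13  1.12]
```

View pics/s16.png

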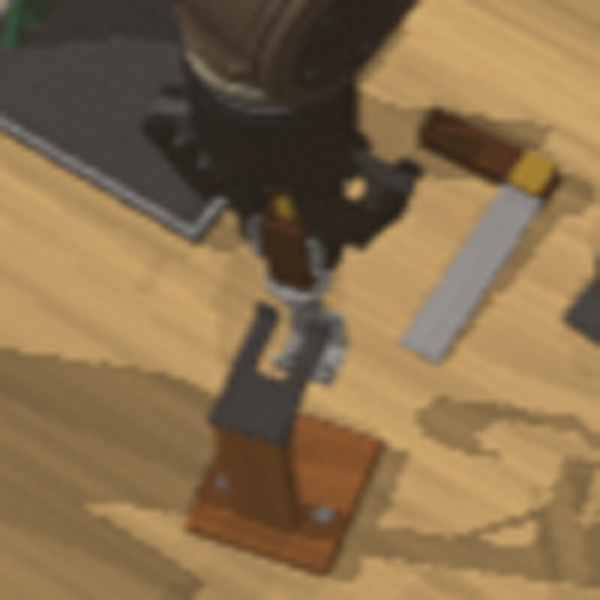

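Call:
{"op": "move_arm", "data": {"linear": [[0.003,0.001,-0.001],[0.005,0.0015,-0.001],[0.007,0.0017,0],[0.007,0.0017,0],[0.006,0.0012,0],[0.004,0.001,0],[0.001,0,0],[0,0,0],[0,0,0]], "twist": [[0,0.2,-0.1],[0,0.1,0],[0,0,0],[0,0,0],[0,0,0],[0,0,0],[0,0,0],[0,0,0],[0,0,0]]}}

```text
time: 29.33
eef_pos: [0.6713, -0.0397, 0.1673]
tcp_rot: [0.994, 0.106, 0.001, 0.001]
contact_force: [0.0, 0.6, -0.8]
opening: 0.272
```

```bash
python3 st.py; python3 - <<'E'
from h import *
c=cam("scene"); crop(c,190,170,290,270,6,"s17.png")
E
```

```text
t 29.3333 pos [ 0.6713 -0.0397  0.1673] yaw 12.11 fix twist [0.16 0.08 0.  ] F [ 0.   0.6 -0.8] op 0.272 dq 0.006 q [-0.21  0.34  1.64 -0.    1.16  1.15]
```

View pics/s17.png

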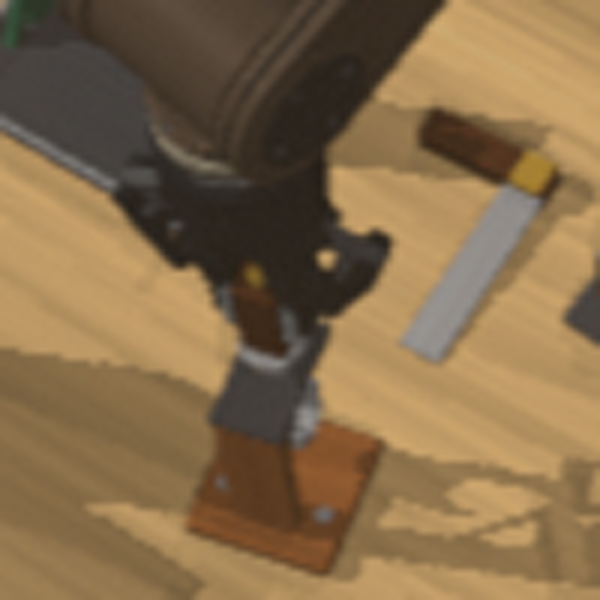

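Now I'll lower it about 16 mm, with the last few mm slow.

Call:
{"op": "move_arm", "data": {"linear": [[0.001,0,-0.002],[0.0005,0,-0.003],[0,0,-0.003],[0,0,-0.002],[0,0,-0.0015],[0,0,-0.001],[0,0,-0.001],[0,0,-0.001],[0,0,0],[0,0,0]], "twist": [[0,0,0],[0,0,0],[0,0,0],[0,0,0],[0,0,0],[0,0,0],[0,0,0],[0,0,0],[0,0,0],[0,0,0]]}}

```text
time: 30.22
eef_pos: [0.6716, -0.04, 0.1507]
tcp_rot: [0.994, 0.105, -0.0, 0.001]
contact_force: [0.8, 0.5, -1.4]
opening: 0.274
```

```bash
python3 st.py
```

```text
t 30.2167 pos [ 0.6716 -0.04    0.1507] yaw 12.07 fix twist [ 0.15 -0.02  0.  ] F [ 0.8  0.5 -1.4] op 0.274 dq 0.003 q [-0.21  0.36  1.65 -0.    1.13  1.15]
```

Call:
{"op": "move_arm", "data": {"linear": [[0.0007,0,-0.0005],[0.0005,0,-0.0005],[0,0,-0.0004],[0,0,0],[0,0,0]], "twist": [[0,0,0],[0,0,0],[0,0,0],[0,0,0],[0,0,0]]}}

```text
time: 30.63
eef_pos: [0.6734, -0.0401, 0.1506]
tcp_rot: [0.994, 0.105, 0.0, 0.002]
contact_force: [-0.2, -0.0, -1.6]
opening: 0.274
```

```bash
python3 st.py; python3 - <<'E'
from h import *
c=cam("scene"); crop(c,190,170,290,270,6,"s18.png")
E
```

```text
t 30.6333 pos [ 0.6734 -0.0401  0.1506] yaw 12.08 fix twist [0.17 0.05 0.  ] F [-0.2 -0.  -1.6] op 0.274 dq 0.005 q [-0.21  0.36  1.65 -0.    1.13  1.15]
```

View pics/s18.png

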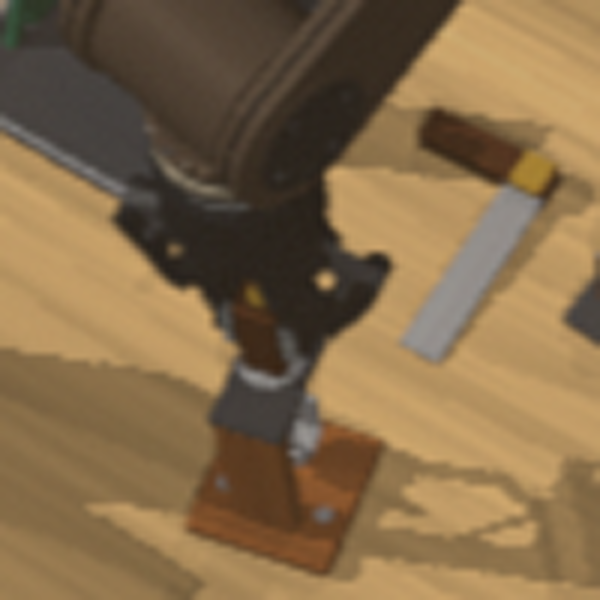

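Call:
{"op": "move_arm", "data": {"linear": [[0,0,-0.0008],[0,0,-0.0008],[0,0,-0.0008],[0,0,0],[0,0,0]], "twist": [[0,0,0],[0,0,0],[0,0,0],[0,0,0],[0,0,0]]}}

```text
time: 31.1
eef_pos: [0.6736, -0.0401, 0.1505]
tcp_rot: [0.994, 0.105, 0.001, 0.002]
contact_force: [-0.9, -0.1, 1.4]
opening: 0.277
```

```bash
python3 st.py
```

```text
t 31.1 pos [ 0.6736 -0.0401  0.1505] yaw 12.1 fix twist [0.19 0.09 0.  ] F [-0.9 -0.1  1.4] op 0.277 dq 0.002 q [-0.21  0.36  1.65 -0.    1.13  1.15]
```

Call:
{"op": "move_arm", "data": {"linear": [[0,0,0],[0,0,0],[0,0,0],[0,0,0],[0,0,0],[0,0,0],[0,0,0],[0,0,0],[0,0,0]], "twist": [[0,0,0],[0,0,0],[0,0,0],[0,0,0],[0,0,0],[0,0,0],[0,0,0],[0,0,0],[0,0,0]], "grip": 1}}

```text
time: 31.85
eef_pos: [0.6746, -0.0403, 0.1497]
tcp_rot: [0.994, 0.105, 0.002, 0.002]
contact_force: [0.3, 0.5, -0.7]
opening: 0.998
```

```bash
python3 st.py; python3 - <<'E'
from h import *
c=cam("scene"); crop(c,190,170,290,270,6,"s19.png")
E
```

```text
t 31.85 pos [ 0.6746 -0.0403  0.1497] yaw 12.08 fix twist [0.21 0.26 0.  ] F [ 0.3  0.5 -0.7] op 0.998 dq 0.002 q [-0.21  0.37  1.65 -0.    1.12  1.15]
```

View pics/s19.png

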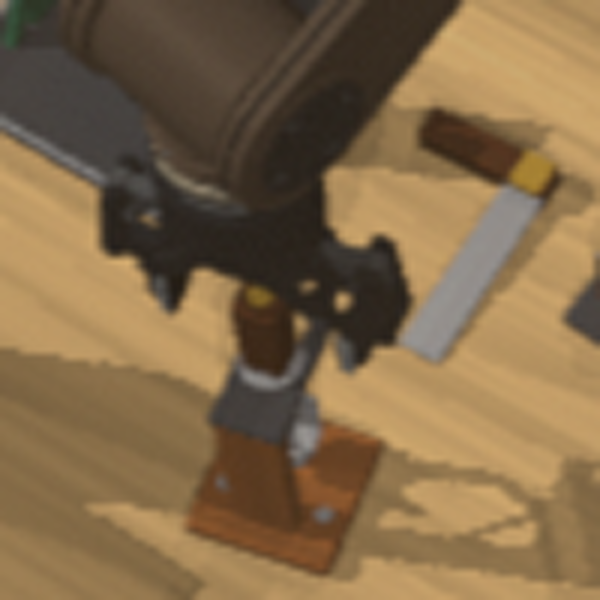

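The hook hangs free. I'll go straight up and away.

Call:
{"op": "move_arm", "data": {"linear": [[0,0,0.004],[0,0,0.01],[0,0,0.018],[0,0,0.025],[0,0,0.03],[0,0,0.03],[-0.01,-0.01,0.02],[-0.02,-0.02,0.01],[-0.025,-0.03,0],[-0.025,-0.03,0],[-0.02,-0.03,0],[-0.015,-0.03,0],[-0.01,-0.02,0],[0,-0.01,0],[0,0,0],[0,0,0]], "twist": [[0,0,0],[0,0,0],[0,0,0],[0,0,0],[0,0,0],[0,0,0],[0,0,0],[0,0,0],[0,0,0],[0,0,0],[0,0,0],[0,0,0],[0,0,0],[0,0,0],[0,0,0],[0,0,0]]}}

```text
time: 33.23
eef_pos: [0.5431, -0.225, 0.3208]
tcp_rot: [0.994, 0.107, 0.01, 0.007]
contact_force: [0.6, -0.2, -1.1]
opening: 1.0
```

```bash
python3 st.py; python3 - <<'E'
from h import *
for n in("scene","top"):
    c=cam(n); cv2.imwrite(f"pics/{n}_end.png",c["img"])
    if n=="scene": crop(c,190,150,420,300,3.4,"s20.png")
    else: crop(c,150,140,420,290,2.9,"t20.png")
    P=cloud(c); Q=P[(P[...,2]>.05)&(abs(P[...,0]-.506)<.075)&(abs(P[...,1]-.26)<.09)]
    r=Q[(Q[:,2]>.06)&(Q[:,2]<.08)]; print(n,"rim z",r[:,2].mean(),r.min(0),r.max(0)); H=P[(P[...,2]>.165)&(abs(P[...,0]-.673)<.03)&(abs(P[...,1]+.04)<.03)&(P[...,2]<.2)]; print("handle",H.mean(0),H.max(0)[2])
E
```

```text
t 33.2333 pos [ 0.5431 -0.225   0.3208] yaw 12.33 fix twist [0.72 1.21 0.  ] F [ 0.6 -0.2 -1.1] op 1.0 dq 0.015 q [-0.57  0.03  1.72  0.    1.37  0.79]
scene rim z 0.0699571473863784 [0.44795236 0.17344724 0.06014616] [0.56737393 0.33925544 0.07948526]
handle [ 0.6762396  -0.0389054   0.18264915] 0.19413442715916193
top rim z 0.06827852874340576 [0.45057309 0.17593694 0.06020726] [0.56679188 0.33950299 0.07978779]
handle [ 0.6716105  -0.04061471  0.18362179] 0.19528846632798014
```

View pics/s20.png

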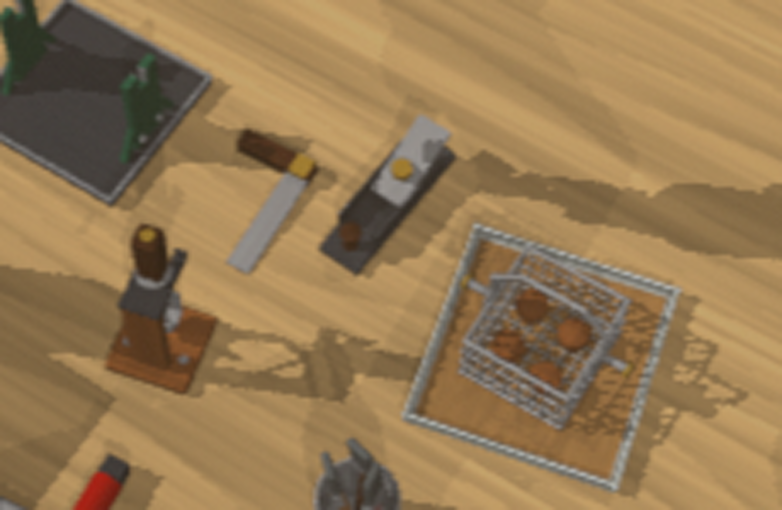

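View pics/t20.png

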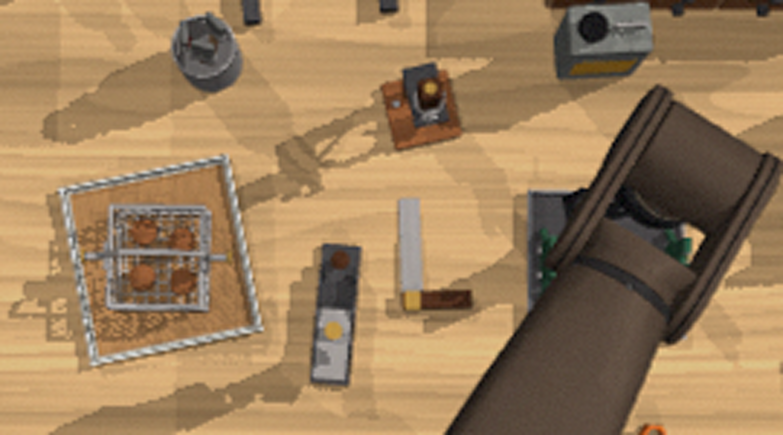

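The final pictures show the basket flat and centred in the tray with four knobs. The hook hangs in its bracket, and the stand and other things in view are where they were.

```bash
python3 -c "
from plant import *
print(sign_off())"
```

```text
the job is handed in; nothing more can be done
None
```

The basket is standing flat near the middle of the drying tray with all four knobs in it, and the hook is back in its bracket. I handed the job in at about 33 s.

- **Lift:** I hooked the bail from the robot's side and raised the basket straight up out of the saddles. The stand showed no movement in the pictures. While moving the hook in, I overshot about 8 mm and may have tipped the basket slightly against the bail. I backed off and it hung level again before the lift. The arm also wandered about 2 mm sideways while the pins were still in their slots, and I corrected that.
- **Setting down:** I lowered the last millimetres slowly, until the load came off the hook. The basket's rim measured 68–70 mm above the bench, against 70 mm expected. It stands about 12° turned relative to the tray's sides, well clear of the walls.
- **Hook:** it seated at the same height it was taken from, and the measured handle position matches the start within about 2 mm.
- **Final check:** the last pictures show the bystanders in view where they were and the gripper clear of everything. The arm hid part of the stand in the top view, so for the stand I relied on the scene camera.

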